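# Find the clear bore with the hanging plug gauge

## Robot

A 6-joint arm with a two-finger parallel gripper is mounted at the origin on the work surface. World frame = base frame: x ahead of the robot, y to its left, z up, the work surface at z = 0. Lengths are in m, angles in rad, forces in N, time in s.
With the tool pointing down it reaches from about 0.35 to 0.975 m from the base axis. Payload 4.9 kg.
Tool frame: the origin (TCP) lies on the mounting face of the last link; the fingertips stand 173 mm ahead of it and the grasp point (between the pads) lies ctrl.pinch_z ahead of it (ctrl.pinch_z is the distance from the TCP to the grasp point, in m); z points along the fingers, y is the line along which they close (so a half turn about z gives the same grasp; the last joint's range is limited). The gripper opens to 85 mm and grips with 20 to 120 N. Pads are 22 mm wide; open, the fingers measure 114 mm over their backs; the gripper's body (76 mm by 85 mm) begins 54 mm behind the grasp point. The pads swing forward as they close: fully open they stand 13 mm farther back than shut.
Start: joints at [-1.265, 0.053, 1.613, -0, 1.476, -0.119], TCP at [0.258, -0.569, 0.405] pointing down, gripper open.
Joint ranges: [-3.01, 3.01], [-1.01, 2.22], [0.06, 2.58], [-1.02, 4.17], [0.09, 2.62], [-3.14, 3.14]. Speed limits (rad/s): [2.57, 2.57, 3.14, 3.14, 3.14, 3.14].

## Interface

Orientations are given as a rotation vector (axis times angle).
In Python, from station import telemetry, eyes, ctrl gives the robot as it stands.
- The arm moves only by the tool apply_moves, never from a script. Its argument "plan" is a list of rows, each a list of 5 numbers: the finger opening in m, from 0 to 0.0854, then the shift along the tool's x, y, z in m, then the turn about the tool's z in rad. In form: [[jaw, x, y, z, roll], ...]. A call has 1 to 12 rows; each row is the pose to reach, as a shift and turn from the pose commanded when the call began, along the tool's axes at that moment; what a row does not reach only later rows make up. A row lasts 1/12 s, in which the tool goes at most 41.7 mm and 7.16 degrees, less where a joint would pass 70% of its speed; a pose out of reach is approached as far as the arm can. A call with a gripper value outside its range is refused whole. The fingers move at their own pace and stop on an object; "newtons" is the grip in N (left out, the last holds). Time passes only in rows, so rows that repeat a pose let the fingers close. It gives the time, the measured TCP pose, the force, the opening and the grip force at its end, in the units of the state.
- telemetry.get_obs(): the state, without advancing time (a new reading comes with each control period).
- eyes.get_image(name): name is "scene" or "top"; returns a dict with "img" (420x560x3 uint8, blue, green, red), "range_z" (420x560 float32, m along the optical axis (not along the pixel's ray), 0 where there is no reading), "K" (3x3 intrinsics, pixels), "pose" (4x4, takes a point from camera to world coordinates). Camera axes: x right, y down, z forward; pixel columns grow to the right and rows downward; lengths in m; the calibration is good to about 2 mm. A picture is of the moment at which its call begins.
- ctrl.finish_job(): hands the job in; it is judged then, once.
Trained networks look in a picture, given as the dict that the camera call returned (one of the last four; its "shot" number tells which), for a name from the list of things; names that differ only in an ending like _2 or _b are one class to them, and where a whole thing is asked for, a point or a joint stands for the part that bears it (a point fixed in the world has none). Each returns a list of dicts, best first, with "confidence" (0 to 1); they miss things now and then, are a little off and sometimes report something else, mostly with a low value. They report only what shows in the picture. A call takes as long as a camera call. They do not tell look-alikes from the thing itself.
- eyes.search_frame(thing, picture): "box" ([left, top, right, bottom] in pixels, round what is visible of it).
- eyes.outline_of(thing, picture): "region" (420x560 bool, what is visible of it) and "box" ([left, top, right, bottom] in pixels, round what is visible of it).
- eyes.tip_of(thing, picture): "point" ([column, row] in pixels: a listed point, or the origin of a listed thing).
The state is a dict: "t": time; "q": joint angles; "dq": joint speeds; "effort": joint torques, N m; "tool_pos": TCP position; "tool_rot": TCP orientation; "contact_force": force on the tool from outside, world axes, zero at the start; "wrist_torque": the same for the moment, N m; "opening": finger opening in m; "grip_force": force on a finger pad.
Only numpy, scipy, OpenCV 4.12 (cv2) and the standard library are available. Lean on these libraries where they do the work, as an engineer would, in place of code of your own. Each camera call takes 0.05 s, during which the arm holds its last target. There are 200 camera calls.

## Task

Lift the thick plug gauge off its hook and find by feel which of the housing's three bores is clear: the other two still have a masking plug deep down inside. Lower the gauge into the clear bore until its collar sits flush on the housing, keeping hold of it until it is fully home, then let go and leave it standing there, with the two other pieces still hanging on their hooks.

Things in the scene. Friction and masses are not known exactly. Their poses are not given: they have to be found in the camera images.
- gauge: Thick steel plug gauge on any hook. From the top: flat eye 26 wide (y), 12 thick (x), 52 mm tall: 8 mm top bar, window 30 tall and 16 wide for the hook, 14 mm solid neck; round collar 34 diameter, 8 thick; round pin 16 diameter, 45 mm long, chamfered 3 mm. Origin: centre of the top bar's underside (rests on the hook); z up. Window's middle at z -15, pin foot at -97 mm.
- gauge_collar (a point): Centre of the underside of the thick gauge's collar, on its axis: 52 mm below the gauge's origin, 45 mm above the foot of its pin.
- slim_gauge: Bystander on another hook: a gauge with the same eye but a slim pin (9 mm diameter, 45 mm long, collar 24 mm). Origin and axes as for the thick gauge. Leave it hanging.
- blade_gauge: Bystander on another hook: the same eye with a flat blade (20 mm wide, 4 mm thick, 50 mm long) instead of a pin, and no collar. Origin and axes as for the thick gauge. Leave it hanging.
- rack: Fixed hook rack: foot plate 120 (x) by 290 (y) by 12 mm, cross bar along y at x +45 mm, top at 156 mm, on two posts. Three hooks at y -100, 0, +100 mm, of 8 mm round bar, run level from the cross bar towards the rack's -x, top at 154 mm; they turn up at x -36 and end at x -46 mm, 10 mm above the level part. Origin: centre of the plate's underside, z up.
- hook1 (a point): Point on top of the level part of the middle hook, where a piece hangs. To come off a hook, a piece must rise 10 to 22 mm (its window is 30 mm tall, the hook's bar 8 mm thick) and then travel at least 45 mm towards the rack's -x, staying at that height.
- housing: Fixed aluminium block, 70 (x) by 160 (y) by 55 mm tall, with three vertical bores of 18 mm diameter, 2 mm chamfers, in a row along y, 50 mm apart. In one bore (any) the pin goes in to its full 45 mm; in the other two a hidden plug stops it 28 mm below the top, leaving the collar 17 mm above the housing. Origin: centre of the underside; top at z 55 mm.
- housing_hole0 (a point): Centre of the mouth of the bore at the housing's y = -50 mm, level with its top face.
- housing_hole1 (a point): Centre of the mouth of the middle bore, level with the top face.
- housing_hole2 (a point): Centre of the mouth of the bore at the housing's y = +50 mm, level with the top face.
Mind the look-alikes: they are no part of the job. What is shaped like the housing but black or purple is not meant.

How it is judged:
On the way, in this order (a step that is already met when the one before it is completed fails the run):
1. the thick gauge has been lifted off its hook and carried at least 0.1 m away, above the housing's height (distance of gauge from where it was at the start of the episode above 0.1 m and height (world z) of gauge_collar above 0.06 m), for 0.1 s.
2. still held in the fingers, the gauge is fully down in the clear bore (collar within 3.5 mm of the housing's top) (z of gauge_collar in the frame of housing between 0.052 and 0.0585 m and x of gauge_collar in the frame of housing between -0.004 and 0.004 m and y of gauge_collar in the frame of housing between -0.055 and 0.055 m and contact force between the fingers and gauge above 0.5 N), for 0.1 s.
At the end, for the whole second after the job is handed in: The thick gauge stands released, upright (within 0.06 rad) and at rest in the clear bore, its collar within 3.5 mm of the housing's top; the slim gauge and the blade gauge still hang on their hooks (origins above 140 mm) (z of gauge_collar in the frame of housing between 0.052 and 0.0585 m and x of gauge_collar in the frame of housing between -0.004 and 0.004 m and y of gauge_collar in the frame of housing between -0.055 and 0.055 m and angle between gauge's own z axis and vertical below 0.06 rad and linear speed of gauge below 0.02 m/s and height (world z) of each of slim_gauge, blade_gauge above 0.14 m); the robot touches nothing.
It fails at once if the slim gauge or the blade gauge is knocked off its hook (height (world z) of any of slim_gauge, blade_gauge below 0.12 m).
It also fails if it takes over 61 s, if anything falls off the work surface, if the arm or the gripper's body presses on something with over 40 N, if the wrist force passes 120 N, or if a joint passes its speed limit or range.

## Working session

There is one attempt and no reset: what is moved stays moved. The work goes in short steps, Python scripts to look and compute and a tool call to move; the robot and the scene stay as the last step left them, time stands still between calls to the robot, and variables do not carry over. Pictures are saved under pics/ and viewed, at most 10 in all, crops included, and the job is handed in when it is done.

Besides the shell and the picture viewer there is one more tool, called after ">>>" as name(argument=value, ...), one argument or row to a line, values as JSON. apply_moves: Moves the arm, as the interface text tells. Its arguments: {"type":"object","properties":{"plan":{"type":"array","items":{"type":"array","items":{"type":"number"}}},"newtons":{"type":"number"}},"required":["plan"]}

```bash
mkdir -p pics
cat > h.py <<'E'
import numpy as np,cv2
from station import telemetry,eyes,ctrl
from scipy.spatial.transform import Rotation as R
def w(p,uv,z=None):
    u,v=uv; K=p["K"];T=p["pose"]
    d=np.linalg.inv(K)@[u,v,1]
    if z is None:
        a=p["range_z"][int(round(v))-1:int(round(v))+2,int(round(u))-1:int(round(u))+2];a=a[a>0]
        if not len(a): return None
        return (T@np.r_[d*np.median(a),1])[:3]
    dw=T[:3,:3]@d;o=T[:3,3]
    return o+dw*(z-o[2])/dw[2]
def pix(p,X):
    c=np.linalg.inv(p["pose"])@np.r_[X,1];q=p["K"]@c[:3];return q[:2]/q[2]
E
python3 - <<'E'
from h import *
np.set_printoptions(precision=4,suppress=True)
print(telemetry.get_obs(),ctrl.pinch_z)
ims=[]
for n in("scene","top"):
    p=eyes.get_image(n);cv2.imwrite(f"pics/{n}0.png",p["img"]);print(n,p["pose"][:3,3],p["K"][0,0])
    for t in("gauge","slim_gauge","blade_gauge","rack","housing"):
        for d in eyes.search_frame(t,p)[:4]:print(t,np.round(d["box"]),round(d["confidence"],2))
    for t in("gauge","gauge_collar","slim_gauge","blade_gauge","hook1","housing_hole0","housing_hole1","housing_hole2"):
        for d in eyes.tip_of(t,p)[:3]:print(t,np.round(d["point"],1),round(d["confidence"],2),w(p,d["point"]))
E
```

```text
{'t': 0.0, 'q': array([-1.265 ,  0.0534,  1.6143, -0.    ,  1.476 , -0.119 ]), 'dq': array([ 0.0004,  0.0001, -0.0006, -0.0008, -0.0005,  0.0007]), 'effort': array([ -0.0007, -39.3681, -37.0175,  -0.0001,   0.0071,   0.    ]), 'tool_pos': array([ 0.2575, -0.5692,  0.4034]), 'tool_rot': array([-3.069 , -0.6618,  0.0003]), 'contact_force': array([ 0.0587, -1.1215, -0.5929]), 'wrist_torque': array([ 0.0028,  0.0436, -0.0365]), 'grip_force': 0.0, 'opening': 0.08515500370349664} 0.1547
scene [1.112  0.1463 0.8296] 428.3965424632034
gauge [410. 235. 431. 257.] 0.8
gauge [368. 222. 384. 246.] 0.32
slim_gauge [366. 223. 381. 245.] 0.64
blade_gauge [321. 213. 336. 239.] 0.55
rack [302. 204. 448. 314.] 0.92
rack [143. 229. 220. 269.] 0.34
housing [ 77. 288. 163. 349.] 0.82
housing [144. 231. 223. 275.] 0.77
housing [161. 132. 223. 167.] 0.62
housing [191. 173. 259. 212.] 0.59
gauge [426.4 238.4] 0.77 [0.5093 0.3159 0.1596]
slim_gauge [375.6 224. ] 0.65 [0.4936 0.2138 0.1624]
blade_gauge [326.2 216.9] 0.61 [0.4916 0.111  0.1591]
hook1 [376.4 226.6] 0.88 [0.498  0.216  0.1597]
housing_hole0 [206
[... 928 characters left out ...]
0.3033 0.1573]
slim_gauge [192.9 198.6] 0.46 [0.4871 0.2115 0.1597]
blade_gauge [229.9 202.2] 0.63 [0.4783 0.1125 0.157 ]
hook1 [195.9 197.6] 0.64 [0.4897 0.2034 0.1607]
housing_hole0 [345.8 181.5] 0.97 [ 0.5556 -0.2165  0.0512]
housing_hole0 [330.7 190.8] 0.95 [ 0.5315 -0.1747  0.0283]
housing_hole0 [361.9 182.2] 0.93 [ 0.5602 -0.2703  0.0153]
housing_hole1 [345.8 181.5] 0.97 [ 0.5556 -0.2165  0.0512]
housing_hole1 [330.7 190.8] 0.95 [ 0.5315 -0.1747  0.0283]
housing_hole1 [361.9 182.2] 0.93 [ 0.5602 -0.2703  0.0153]
housing_hole2 [345.8 181.5] 0.97 [ 0.5556 -0.2165  0.0512]
housing_hole2 [330.7 190.8] 0.95 [ 0.5315 -0.1747  0.0283]
housing_hole2 [361.9 182.2] 0.93 [ 0.5602 -0.2703  0.0153]
```

View pics/scene0.png

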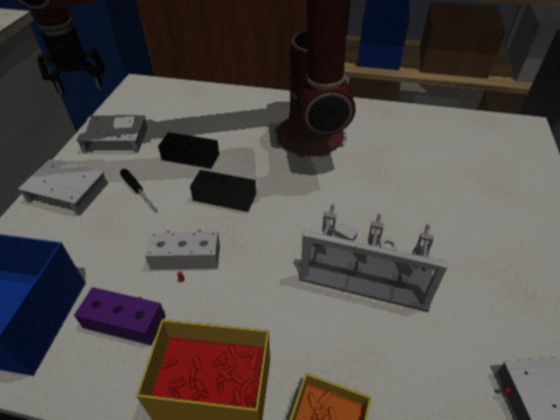

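View pics/top0.png

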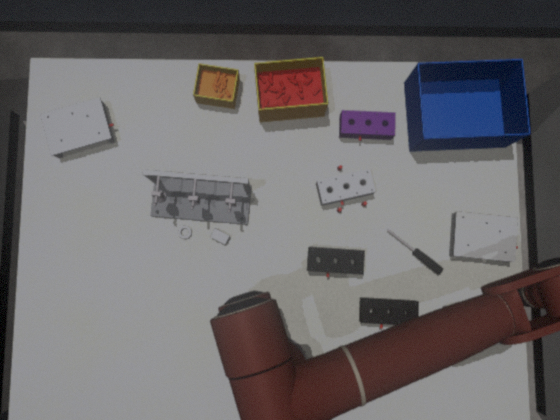

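The grey block is the housing: scene (183,250), top (345,186). The black blocks at top (335,261) and (388,311) and the purple one at (367,124) are look-alikes. Three pieces hang on the rack at top (156,195), (193,198), (230,202), which is scene (426,240), (375,230), (328,220). The network says the thick gauge is the one at scene (426,240), so I'll confirm that in a crop.

Run:
```python
from h import *
np.set_printoptions(precision=4,suppress=True)
s=eyes.get_image("scene");t=eyes.get_image("top")
a=cv2.resize(s["img"][195:320,295:455],None,fx=5,fy=5,interpolation=cv2.INTER_CUBIC)[:600,:]
cv2.imwrite("pics/crop.png",cv2.convertScaleAbs(a,alpha=1.5))
b=cv2.resize(t["img"][165:250,135:265],None,fx=6,fy=6,interpolation=cv2.INTER_CUBIC)
cv2.imwrite("pics/cropt.png",cv2.convertScaleAbs(b,alpha=1.3))
def cloud(p,box):
    l,u,r,d=box;vv,uu=np.mgrid[u:d,l:r];z=p["range_z"][u:d,l:r]
    X=np.linalg.inv(p["K"])@np.stack([uu*z,vv*z,z]).reshape(3,-1)
    return ((p["pose"][:3,:3]@X).T+p["pose"][:3,3])[z.ravel()>0]
for n,p,hb,rb in(("top",t,(305,155,390,218),(130,160,265,235)),("scene",s,(135,220,230,280),(295,195,455,320))):
    c=cloud(p,hb);k=c[(c[:,2]>.049)&(c[:,2]<.061)]
    r=cv2.minAreaRect((k[:,:2]*1000).astype(np.float32));print(n,"housing",len(k),np.median(k[:,2]),r)
    c=cloud(p,rb);k=c[(c[:,2]>.145)&(c[:,2]<.175)]
    print("rack high",len(k),cv2.minAreaRect((k[:,:2]*1000).astype(np.float32)),k[:,2].max())
    k=c[(c[:,2]>.006)&(c[:,2]<.018)];print("plate",len(k),cv2.minAreaRect((k[:,:2]*1000).astype(np.float32)))
    for d in eyes.tip_of("housing_hole1",p):
        q=d["point"]
        if hb[0]<q[0]<hb[2] and hb[1]<q[1]<hb[3]: print("hole",q,w(p,q,.055),d["confidence"])
    for nm in("housing","rack"):
        for d in eyes.tip_of(nm,p)[:4]:print(nm,d["point"],w(p,d["point"],0),d["confidence"])
```

```text
top housing 1152 0.05441090107598878 ((542.8734741210938, -216.43751525878906), (70.70186614990234, 160.33518981933594), 12.972467422485352)
rack high 971 ((508.7767639160156, 211.19342041015625), (285.6167297363281, 98.26115417480469), 84.94020080566406) 0.1677345547157707
plate 3187 ((514.4127807617188, 223.1577911376953), (223.79119873046875, 400.4308166503906), 0.10507967323064804)
hole [346.0, 182.5] [ 0.552  -0.2164  0.055 ] 0.92
hole [329.7, 185.7] [ 0.5422 -0.1687  0.055 ] 0.73
hole [360.3, 181.8] [ 0.5543 -0.2583  0.055 ] 0.69
housing [333.5, 264.8] [ 0.3136 -0.1847  0.    ] 0.96
housing [343.0, 192.7] [ 0.5304 -0.2153  0.    ] 0.78
housing [387.9, 309.1] [ 0.1841 -0.3444  0.    ] 0.7
housing [365.1, 131.3] [ 0.721  -0.2853  0.    ] 0.65
scene housing 1620 0.05423952830917195 ((546.6892700195312, -211.3682861328125), (75.95967864990234, 160.83261108398438), 12.474167823791504)
rack high 1848 ((512.6416625976562, 215.49656677246094), (285.46954345703125, 100.6502914428711), 85.50312042236328) 0.16560245935960227
plate 5022 ((479.7870178222656, 218.28622436523438), (289.6455078125, 181.22865295410156), 85.43461608886719)
hole [202.9, 240.7] [ 0.529  -0.1659  0.055 ] 0.9
hole [160.9, 245.8] [ 0.5636 -0.2565  0.055 ] 0.86
hole [181.0, 243.0] [ 0.5461 -0.2138  0.055 ] 0.81
housing [127.1, 319.9] [ 0.7309 -0.2759  0.    ] 0.92
housing [184.4, 257.7] [ 0.5474 -0.2146  0.    ] 0.7
housing [224.0, 198.8] [ 0.3346 -0.1802  0.    ] 0.6
housing [189.8, 154.9] [ 0.1743 -0.3389  0.    ] 0.59
rack [366.3, 274.2] [0.5049 0.2181 0.    ] 0.77
```

View pics/crop.png

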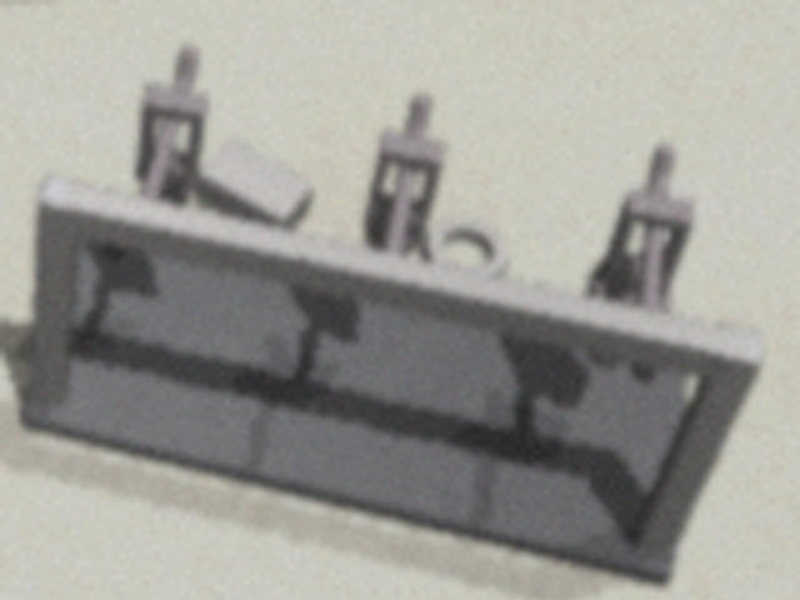

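View pics/cropt.png

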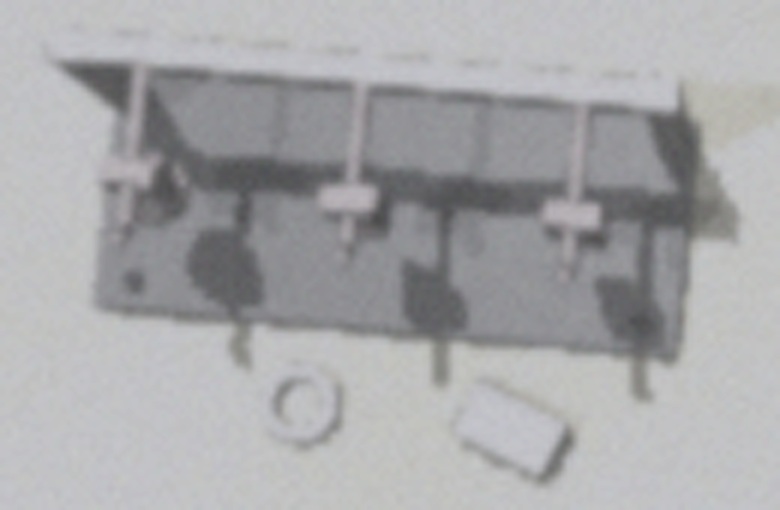

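The crops agree with the network. The piece at top (157,195) / scene (426,240) has the widest collar and shadow, so it is the thick gauge. The middle piece is slim and the right one in the top view is the blade. Next I'll refine the numbers and work out the first move.

```bash
cat >> h.py <<'E'
def totool(goal_tcp,yaw_y,o=None):
    "shift in tool axes and roll so tool y lies along world heading yaw_y (mod pi)"
    o=o or telemetry.get_obs();M=R.from_rotvec(o["tool_rot"]).as_matrix()
    d=M.T@(np.array(goal_tcp)-o["tool_pos"])
    a=np.arctan2(M[1,1],M[0,1]);r=-(yaw_y-a);r=(r+np.pi/2)%np.pi-np.pi/2
    return d,r
E
python3 - <<'E'
from h import *
np.set_printoptions(precision=4,suppress=True)
s=eyes.get_image("scene");t=eyes.get_image("top")
for n,p,box,hb in(("scene",s,(405,222,450,262),(140,225,226,275)),("top",t,(140,180,180,212),(312,162,380,210))):
    for d in eyes.tip_of("gauge",p)[:1]:print(n,"tip ray@.154",w(p,d["point"],.154))
    l,u,r,b=box
    pts=np.array([w(p,(x,y)) for y in range(u,b) for x in range(l,r) if p["range_z"][y,x]>0])
    k=pts[(pts[:,2]>.156)&(pts[:,2]<.170)&(pts[:,0]>.47)&(pts[:,0]<.53)]
    print(len(k),k.mean(0),k.min(0),k.max(0))
    # bores: dark blobs on housing top
    l,u,r,b=hb;g=cv2.GaussianBlur(cv2.cvtColor(p["img"],cv2.COLOR_BGR2GRAY),(0,0),.8)[u:b,l:r]
    hx=np.array([.5435,-.2150]);c,sn=np.cos(.222),np.sin(.222)
    for i in(-.05,0,.05):
        P=np.r_[hx+[-sn*i,c*i],.055];q=pix(p,P)
        yy,xx=np.mgrid[int(q[1])-7:int(q[1])+9,int(q[0])-7:int(q[0])+9]
        G=cv2.GaussianBlur(cv2.cvtColor(p["img"],cv2.COLOR_BGR2GRAY),(0,0),.7).astype(float)[yy,xx]
        m=(xx-q[0])**2+(yy-q[1])**2<42
        th=np.median(G[m])-12;wt=np.clip(th-G,0,None)*m
        cc=(wt*xx).sum()/wt.sum(),(wt*yy).sum()/wt.sum();print("bore",i,q,np.array(cc),w(p,cc,.055),wt.max())
    v=p["img"][u:b,l:r];cv2.imwrite(f"pics/h_{n}.png",cv2.resize(v,None,fx=6,fy=6,interpolation=cv2.INTER_CUBIC))
o=telemetry.get_obs();print(o["t"],totool([.503,.313,.42],np.radians(84.8)), R.from_rotvec(o["tool_rot"]).as_matrix())
E
python3 -c "
import cv2,numpy as np
a=cv2.imread('pics/h_scene.png');b=cv2.imread('pics/h_top.png')
o=np.zeros((600,520,3),np.uint8);o[:300,:516]=a;o[300:588,:408]=b;cv2.imwrite('pics/hh.png',o)"
```

```text
scene tip ray@.154 [0.506  0.3112 0.154 ]
103 [0.5007 0.3163 0.1603] [0.4717 0.3035 0.1561] [0.5108 0.3293 0.1632]
bore -0.05 [159.5327 242.3118] [160.233  243.7226] [ 0.5581 -0.2605  0.055 ] 42.0
bore 0 [180.9047 242.0646] [181.6527 243.3356] [ 0.5467 -0.2119  0.055 ] 41.0
bore 0.05 [202.2945 241.8172] [203.259 243.   ] [ 0.5354 -0.1629  0.055 ] 39.0
top tip ray@.154 [0.5042 0.3115 0.154 ]
45 [0.4987 0.3117 0.1599] [0.4721 0.2996 0.1571] [0.5075 0.3235 0.1631]
bore -0.05 [362.1582 181.7439] [362.4412 181.9901] [ 0.5538 -0.2646  0.055 ] 59.0
bore 0 [345.5393 185.3644] [345.8375 185.8048] [ 0.5422 -0.2159  0.055 ] 66.0
bore 0.05 [328.8714 188.9957] [329.2421 189.4754] [ 0.5311 -0.1673  0.055 ] 70.0
2.0 (array([ 0.5873, -0.7029, -0.0153]), np.float64(0.5155572448038948)) [[ 0.9111  0.4121  0.    ]
 [ 0.4121 -0.9111  0.    ]
 [ 0.     -0.     -1.    ]]
```

View pics/hh.png

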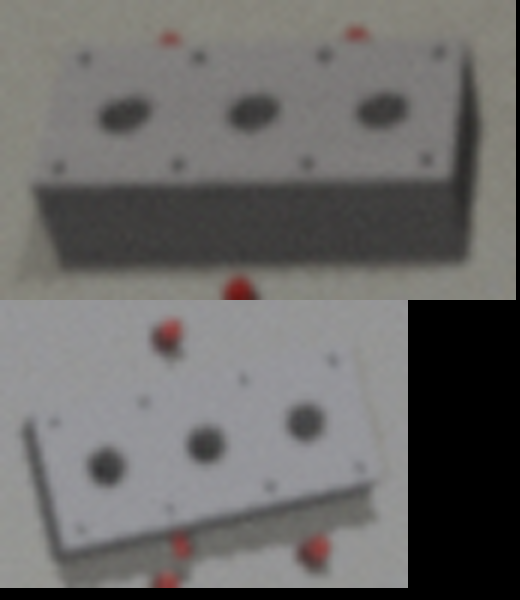

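The bores show as three dark ellipses on the grey block, at (124,114), (253,112) and (382,110) in the enlarged scene crop. Averaging the cameras puts the middle bore at about (0.5445, -0.214) and the gauge at about (0.503, 0.313). Moving.

>>> apply_moves(
  plan=[
    [0.07, 0.587, -0.703, -0.015, 0.516],
    [0.07, 0.587, -0.703, -0.015, 0.516],
    [0.07, 0.587, -0.703, -0.015, 0.516],
    [0.07, 0.587, -0.703, -0.015, 0.516],
    [0.07, 0.587, -0.703, -0.015, 0.516],
    [0.07, 0.587, -0.703, -0.015, 0.516],
    [0.07, 0.587, -0.703, -0.015, 0.516],
    [0.07, 0.587, -0.703, -0.015, 0.516],
    [0.07, 0.587, -0.703, -0.015, 0.516],
    [0.07, 0.587, -0.703, -0.015, 0.516],
    [0.07, 0.587, -0.703, -0.015, 0.516],
    [0.07, 0.587, -0.703, -0.015, 0.516],
  ],
  newtons=60,
)

```text
t: 3.0
tool_pos: [0.3912, -0.0857, 0.4133]
tool_rot: [3.138, -0.144, 0.003]
contact_force: [1.1, -1.5, 0.4]
opening: 0.0704
grip_force: 0.0
```

```bash
python3 -c "
from h import *
o=telemetry.get_obs();print(o['t'],o['tool_pos'],o['tool_rot'],totool([.503,.313,.40],np.radians(84.8)))"
```

```text
3.0 [ 0.39115197 -0.08572952  0.41334085] [ 3.13771708e+00 -1.44030391e-01  2.52377748e-03] (array([ 0.07482724, -0.40730606,  0.0132608 ]), np.float64(-0.0009847337858310823))
```

>>> apply_moves(
  plan=[
    [0.07, 0.075, -0.407, 0.013, 0],
    [0.07, 0.075, -0.407, 0.013, 0],
    [0.07, 0.075, -0.407, 0.013, 0],
    [0.07, 0.075, -0.407, 0.013, 0],
    [0.07, 0.075, -0.407, 0.013, 0],
    [0.07, 0.075, -0.407, 0.013, 0],
    [0.07, 0.075, -0.407, 0.013, 0],
    [0.07, 0.075, -0.407, 0.013, 0],
    [0.07, 0.075, -0.407, 0.013, 0],
    [0.07, 0.075, -0.407, 0.013, 0],
    [0.07, 0.075, -0.407, 0.013, 0],
    [0.07, 0.075, -0.407, 0.013, 0],
  ],
)

```text
t: 4.0
tool_pos: [0.5032, 0.3125, 0.399]
tool_rot: [3.138, -0.138, -0.002]
contact_force: [0.0, -0.2, 1.0]
opening: 0.0699
grip_force: 0.0
```

```bash
python3 -c "
from h import *
s=eyes.get_image('scene');cv2.imwrite('pics/above.png',cv2.resize(s['img'][110:290,300:540],None,fx=3.3,fy=3.3,interpolation=cv2.INTER_CUBIC))
o=telemetry.get_obs();print(o['t'],o['tool_pos'],o['tool_rot'],totool([.503,.313,.1547+.138],np.radians(84.8)))"
```

```text
4.05 [0.50304725 0.31132842 0.39939061] [ 3.13756586e+00 -1.41045658e-01 -1.42350674e-03] (array([-1.04538752e-04, -1.75636634e-03,  1.06689206e-01]), np.float64(0.0009103044674008132))
```

View pics/above.png

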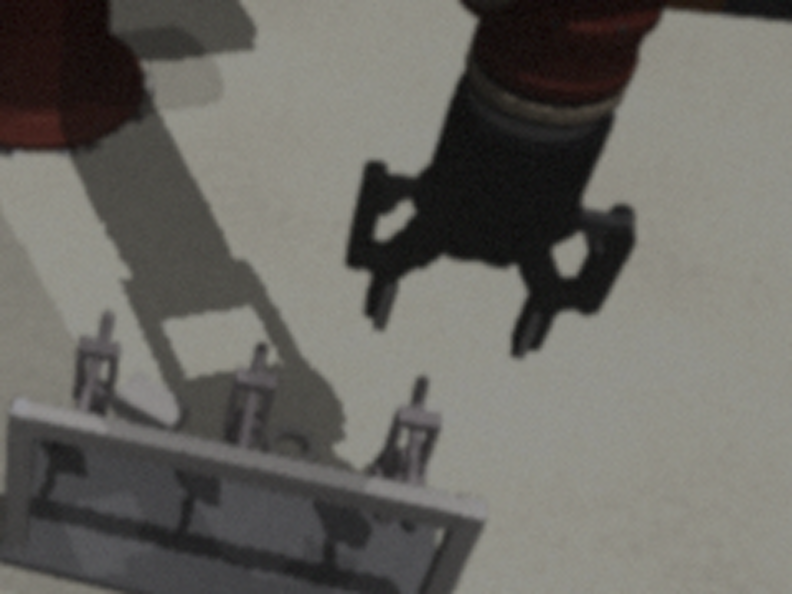

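The gripper stands open at (500,200) in the crop, over the right-hand hook at (420,400). Its finger line is parallel to the rack. Descending and closing.

>>> apply_moves(
  plan=[
    [0.07, 0, -0.001, 0.03, 0],
    [0.07, 0, -0.001, 0.06, 0],
    [0.07, 0, -0.001, 0.085, 0],
    [0.07, 0, -0.001, 0.1, 0],
    [0.07, 0, -0.001, 0.107, 0],
    [0.07, 0, -0.001, 0.107, 0],
    [0.04, 0, -0.001, 0.107, 0],
    [0.02, 0, -0.001, 0.107, 0],
    [0.01, 0, -0.001, 0.107, 0],
    [0.01, 0, -0.001, 0.107, 0],
    [0.01, 0, -0.001, 0.107, 0],
    [0.01, 0, -0.001, 0.107, 0],
  ],
  newtons=60,
)

```text
t: 5.05
tool_pos: [0.5038, 0.3121, 0.295]
tool_rot: [-3.137, 0.143, -0.005]
contact_force: [-0.2, -0.8, 6.9]
opening: 0.0251
grip_force: 58.7
```

>>> apply_moves(
  plan=[
    [0.01, 0, 0, -0.004, 0],
    [0.01, 0, 0, -0.008, 0],
    [0.01, 0, 0, -0.012, 0],
    [0.01, 0, 0, -0.016, 0],
    [0.01, 0, 0, -0.016, 0],
    [0.01, 0, 0, -0.016, 0],
  ],
)

```text
t: 5.55
tool_pos: [0.5032, 0.3118, 0.3091]
tool_rot: [-3.138, 0.143, -0.0]
contact_force: [0.3, 0.3, -1.5]
opening: 0.0249
grip_force: 58.8
```

```bash
python3 -c "
from h import *
for n,l,u in(('scene',340,160),('top',110,150)):
    s=eyes.get_image(n)
    for k in ('gauge','gauge_collar'):
        for d in eyes.tip_of(k,s)[:2]:print(n,k,d['point'],d['confidence'],w(s,d['point']))
    cv2.imwrite('pics/l%s.png'%n,cv2.resize(s['img'][u:u+120,l:l+130],None,fx=5,fy=5,interpolation=cv2.INTER_CUBIC))
o=telemetry.get_obs();print(o)"
```

```text
scene gauge [424.1, 235.8] 0.83 [0.49472526 0.31384998 0.15026836]
scene gauge_collar [421.0, 248.8] 0.82 [0.50969093 0.31303696 0.12573835]
scene gauge_collar [199.8, 241.5] 0.28 [ 0.53158049 -0.17292399  0.05338836]
top gauge_collar [341.2, 190.6] 0.43 [ 0.52791685 -0.2020967   0.05542885]
{'t': 5.85, 'q': array([4.28921686e-01, 5.25326943e-02, 1.77799545e+00, 1.20331970e-05,
       1.31161705e+00, 2.09092268e+00]), 'dq': array([-0.00055153, -0.0007699 , -0.00155774,  0.00031032, -0.00182014,
       -0.00024711]), 'effort': array([ 1.65266509e-03, -3.84860051e+01, -3.61141133e+01,  6.41172701e-04,
        4.09682500e-03,  3.54107442e-05]), 'tool_pos': array([0.50314556, 0.31168908, 0.30858632]), 'tool_rot': array([ 3.13808445e+00, -1.43208102e-01, -7.80312838e-04]), 'contact_force': array([ 0.29788064, -0.26800071, -1.66657927]), 'wrist_torque': array([-0.05204003, -0.0012557 ,  0.04930662]), 'grip_force': 58.834215849637985, 'opening': 0.02505420741936876}
```

View pics/lscene.png

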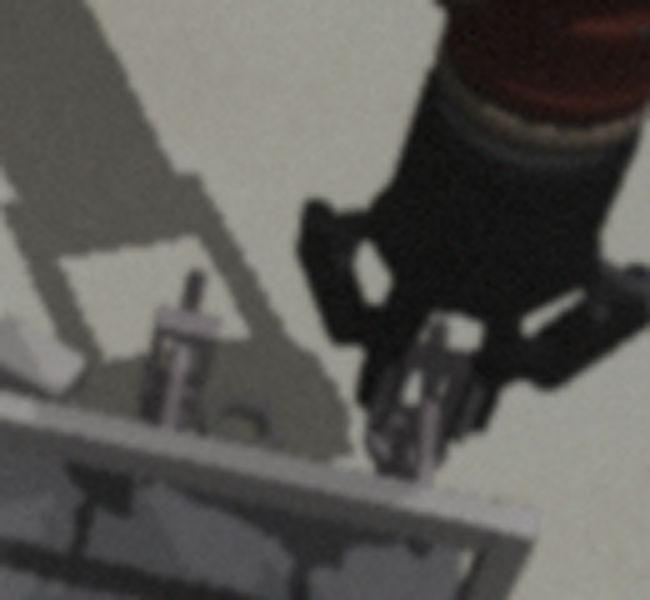

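The gauge is in the fingers at (430,370) in the crop, raised about 14 mm with the hook still through its window. I'll raise it 2 mm more and then slide it off towards rack -x.

>>> apply_moves(
  plan=[
    [0.01, 0, 0, -0.002, 0],
    [0.01, -0.006, 0, -0.002, 0],
    [0.01, -0.014, 0, -0.002, 0],
    [0.01, -0.022, 0, -0.002, 0],
    [0.01, -0.03, 0, -0.002, 0],
    [0.01, -0.038, 0, -0.002, 0],
    [0.01, -0.046, 0, -0.002, 0],
    [0.01, -0.054, 0, -0.002, 0],
    [0.01, -0.062, 0, -0.002, 0],
    [0.01, -0.07, 0, -0.002, 0],
    [0.01, -0.08, 0, -0.002, 0],
    [0.01, -0.08, 0, -0.002, 0],
  ],
)

```text
t: 6.85
tool_pos: [0.4219, 0.3192, 0.3106]
tool_rot: [3.138, -0.142, -0.002]
contact_force: [-0.2, 0.0, -2.0]
opening: 0.0254
grip_force: 58.9
```

```bash
python3 -c "
from h import *
o=telemetry.get_obs();print(o['t'],o['tool_pos'],o['contact_force'],totool([.47,.05,.41],np.radians(84.8)))
s=eyes.get_image('scene')
for k in ('gauge','gauge_collar','slim_gauge','blade_gauge'):
        for d in eyes.tip_of(k,s)[:1]:print(k,d['point'],d['confidence'],w(s,d['point']))"
```

```text
6.85 [0.4219087  0.31920663 0.31060144] [-0.16351774  0.03722006 -2.01810081] (array([ 0.07202443,  0.26380625, -0.09941729]), np.float64(0.0005753508949899455))
gauge [426.2, 206.6] 0.66 [0.25651062 0.35730339 0.0034257 ]
gauge_collar [426.2, 224.5] 0.91 [0.43736815 0.3252561  0.12440894]
slim_gauge [376.8, 227.2] 0.7 [0.49866275 0.21704916 0.15877818]
blade_gauge [330.2, 220.4] 0.57 [0.49421135 0.120282   0.15299296]
```

Free of the hook, and both bystanders still hang. Lifting and carrying.

>>> apply_moves(
  plan=[
    [0.01, 0, 0, -0.04, 0],
    [0.01, 0, 0, -0.08, 0],
    [0.01, 0, 0, -0.12, 0],
    [0.01, 0, 0.035, -0.12, 0],
    [0.01, 0, 0.07, -0.12, 0],
    [0.01, 0, 0.11, -0.12, 0],
    [0.01, 0, 0.15, -0.12, 0],
    [0.01, 0, 0.19, -0.12, 0],
    [0.01, 0, 0.23, -0.12, 0],
    [0.01, 0, 0.27, -0.12, 0],
    [0.01, 0, 0.3, -0.12, 0],
    [0.01, 0, 0.31, -0.12, 0],
  ],
)

```text
t: 8.1
tool_pos: [0.3949, 0.0071, 0.4312]
tool_rot: [3.136, -0.151, 0.001]
contact_force: [-0.1, 0.9, -0.7]
opening: 0.025
grip_force: 60.2
```

```bash
python3 -c "
from h import *
o=telemetry.get_obs();print(o['t'],o['tool_pos'],o['contact_force'],totool([.5335,-.1651,.35],np.radians(84.8)))"
```

```text
8.1 [0.39490792 0.00705388 0.43122297] [-0.14745767  0.90221279 -0.71923659] (array([0.15441543, 0.15789091, 0.0816592 ]), np.float64(-0.005521464529473441))
```

>>> apply_moves(
  plan=[
    [0.01, 0.03, 0.03, 0, 0],
    [0.01, 0.06, 0.06, 0, 0],
    [0.01, 0.085, 0.085, 0.01, 0],
    [0.01, 0.11, 0.112, 0.03, 0],
    [0.01, 0.135, 0.135, 0.05, 0],
    [0.01, 0.15, 0.15, 0.07, 0],
    [0.01, 0.154, 0.158, 0.08, 0],
    [0.01, 0.154, 0.158, 0.082, 0],
    [0.01, 0.154, 0.158, 0.082, 0],
  ],
)

```text
t: 8.85
tool_pos: [0.5339, -0.161, 0.3479]
tool_rot: [-3.137, 0.144, 0.004]
contact_force: [-0.8, 0.2, -1.7]
opening: 0.0253
grip_force: 60.1
```

```bash
python3 -c "
from h import *
np.set_printoptions(precision=4,suppress=True)
s=eyes.get_image('scene')
o=telemetry.get_obs();print(o['t'],o['tool_pos'],o['contact_force'],o['wrist_torque'],R.from_rotvec(o['tool_rot']).as_matrix()[2])
for k in ('gauge','gauge_collar'):
        for d in eyes.tip_of(k,s)[:1]:print(k,d['point'],d['confidence'],w(s,d['point']))
X=o['tool_pos']
print('pred collar',pix(s,X-[0,0,.193]),'foot',pix(s,X-[0,0,.238]),'bore',pix(s,[.5354,-.1629,.055]))
cv2.imwrite('pics/b2.png',cv2.resize(s['img'][150:280,135:295],None,fx=4.6,fy=4.6,interpolation=cv2.INTER_CUBIC))"
```

```text
8.9 [ 0.534  -0.1606  0.3493] [-0.3505 -0.6265 -0.6967] [0.0192 0.024  0.009 ] [-0.0002 -0.0005 -1.    ]
gauge [193.0, 196.7] 0.67 [ 0.5378 -0.1625  0.2092]
gauge_collar [200.7, 215.1] 0.72 [ 0.5433 -0.1508  0.1617]
pred collar [198.135  213.0119] foot [201.0148 226.7607] bore [203.2387 242.9969]
```

View pics/b2.png

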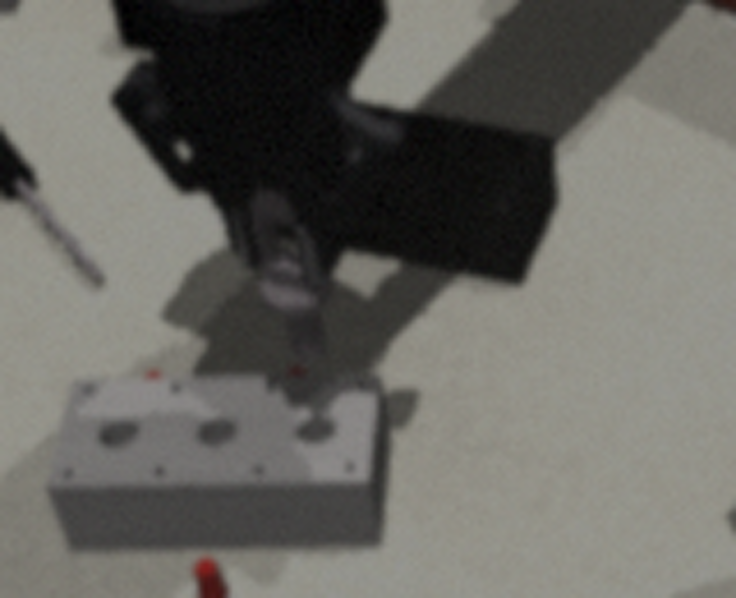

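The pin foot shows at crop (306,348), i.e. pixel (201.5,225.7). That is about 1 px from the prediction, so the gauge hangs upright and the scene camera is nearly unbiased. Lower to just above bore 2 and let it settle.

>>> apply_moves(
  plan=[
    [0.01, 0, 0, 0.02, 0],
    [0.01, 0, 0, 0.035, 0],
    [0.01, 0, 0, 0.043, 0],
    [0.01, 0, 0, 0.043, 0],
    [0.01, 0, 0, 0.043, 0],
  ],
)

```text
t: 9.42
tool_pos: [0.5343, -0.1606, 0.3066]
tool_rot: [3.138, -0.142, 0.001]
contact_force: [0.0, 0.1, -1.7]
opening: 0.0251
grip_force: 60.3
```

```bash
python3 -c "
from h import *
np.set_printoptions(precision=4,suppress=True)
s=eyes.get_image('scene');t=eyes.get_image('top')
o=telemetry.get_obs();print(o['t'],o['tool_pos'],o['contact_force'],o['wrist_torque'])
X=o['tool_pos']
print('pred foot',pix(s,X-[0,0,.238]),'bores',[pix(s,[x,y,.055]) for x,y in((.533,-.165),(.5354,-.1629),(.5311,-.1673))],totool([.533,-.165,X[2]],np.radians(84.8)))
a=s['img'][200:270,165:235];a=cv2.resize(a,(560,560),interpolation=cv2.INTER_CUBIC)
cv2.imwrite('pics/b2b.png',cv2.convertScaleAbs(a,alpha=1.6))"
```

```text
9.5167 [ 0.5347 -0.161   0.3076] [ 0.7616 -0.1019 -1.0156] [ 0.0174 -0.0009 -0.0259]
pred foot [203.2713 238.8819] bores [array([202.7219, 242.0675]), array([203.2387, 242.9969]), array([202.0551, 241.2906])] (array([-0.0013,  0.0041,  0.    ]), np.float64(-9.262351053118678e-05))
```

View pics/b2b.png

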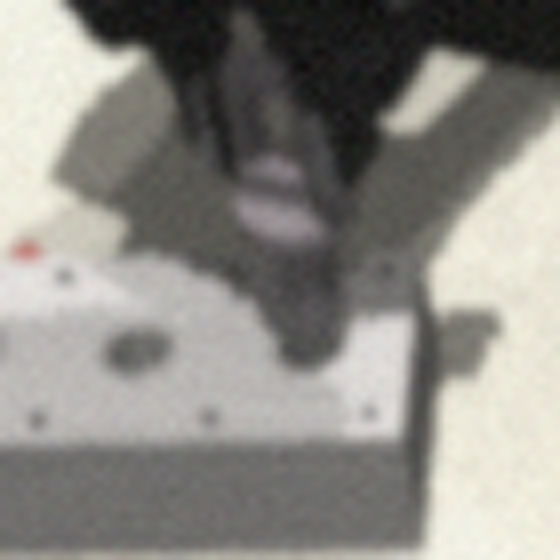

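>>> apply_moves(
  plan=[
    [0.01, -0.0005, 0.002, 0.004, 0],
    [0.01, -0.0005, 0.002, 0.008, 0],
    [0.01, -0.0005, 0.002, 0.012, 0],
    [0.01, -0.0005, 0.002, 0.015, 0],
    [0.01, -0.0005, 0.002, 0.018, 0],
    [0.01, -0.0005, 0.002, 0.018, 0],
    [0.01, -0.0005, 0.002, 0.018, 0],
  ],
)

```text
t: 10.1
tool_pos: [0.5339, -0.1636, 0.288]
tool_rot: [3.136, -0.143, 0.003]
contact_force: [2.5, -4.9, -2.7]
opening: 0.0251
grip_force: 60.2
```

The pin has entered. The small lateral push (+x, -y) says to shift slightly that way, so I'll correct and continue down.

>>> apply_moves(
  plan=[
    [0.01, 0.0005, 0.001, 0.002, 0],
    [0.01, 0.0005, 0.001, 0.005, 0],
    [0.01, 0.0005, 0.001, 0.008, 0],
    [0.01, 0.0005, 0.001, 0.012, 0],
    [0.01, 0.0005, 0.001, 0.015, 0],
    [0.01, 0.0005, 0.001, 0.017, 0],
    [0.01, 0.0005, 0.001, 0.017, 0],
  ],
)

```text
t: 10.68
tool_pos: [0.5341, -0.1642, 0.2706]
tool_rot: [3.138, -0.143, 0.001]
contact_force: [3.3, -5.4, -2.0]
opening: 0.025
grip_force: 60.3
```

>>> apply_moves(
  plan=[
    [0.01, 0.0006, 0.001, 0.002, 0],
    [0.01, 0.0006, 0.001, 0.004, 0],
    [0.01, 0.0006, 0.001, 0.006, 0],
    [0.01, 0.0006, 0.001, 0.008, 0],
    [0.01, 0.0006, 0.001, 0.009, 0],
    [0.01, 0.0006, 0.001, 0.009, 0],
  ],
)

```text
t: 11.18
tool_pos: [0.5351, -0.165, 0.2651]
tool_rot: [-3.138, 0.143, 0.001]
contact_force: [-4.9, 2.0, 16.2]
opening: 0.0251
grip_force: 62.6
```

Resistance of 16 N at TCP z 0.265 is exactly 28 mm deep, so bore 2 is plugged. Next is the middle bore.

>>> apply_moves(
  plan=[
    [0.01, 0, 0, -0.01, 0],
    [0.01, 0, 0, -0.025, 0],
    [0.01, 0, 0, -0.045, 0],
    [0.01, 0, 0, -0.05, 0],
    [0.01, 0.005, 0.016, -0.05, 0],
    [0.01, 0.01, 0.032, -0.05, 0],
    [0.01, 0.0147, 0.0472, -0.05, 0],
    [0.01, 0.0147, 0.0472, -0.05, 0],
    [0.01, 0.0147, 0.0472, -0.045, 0],
    [0.01, 0.0147, 0.0472, -0.038, 0],
    [0.01, 0.0147, 0.0472, -0.031, 0],
    [0.01, 0.0147, 0.0472, -0.027, 0],
  ],
)

```text
t: 12.18
tool_pos: [0.545, -0.2134, 0.2881]
tool_rot: [3.138, -0.143, 0.001]
contact_force: [1.7, -1.1, -1.4]
opening: 0.0252
grip_force: 60.5
```

>>> apply_moves(
  plan=[
    [0.01, 0, 0, 0, 0],
    [0.01, 0, 0, 0, 0],
  ],
)

```text
t: 12.35
tool_pos: [0.545, -0.2133, 0.2883]
tool_rot: [3.138, -0.143, 0.001]
contact_force: [2.8, -1.6, -4.0]
opening: 0.0248
grip_force: 60.1
```

In the bore. Going down past the plug depth (TCP 0.265).

>>> apply_moves(
  plan=[
    [0.01, 0.0005, 0.0003, 0.004, 0],
    [0.01, 0.0005, 0.0003, 0.008, 0],
    [0.01, 0.0005, 0.0003, 0.012, 0],
    [0.01, 0.0005, 0.0003, 0.016, 0],
    [0.01, 0.0005, 0.0003, 0.019, 0],
    [0.01, 0.0005, 0.0003, 0.022, 0],
    [0.01, 0.0005, 0.0003, 0.025, 0],
    [0.01, 0.0005, 0.0003, 0.027, 0],
    [0.01, 0.0005, 0.0003, 0.027, 0],
  ],
)

```text
t: 13.1
tool_pos: [0.546, -0.214, 0.2651]
tool_rot: [-3.138, 0.143, -0.0]
contact_force: [-3.2, 2.3, 13.7]
opening: 0.0255
grip_force: 62.2
```

The middle bore stops at the same height, so it is plugged too. Bore 0 should be the clear one.

>>> apply_moves(
  plan=[
    [0.01, 0, 0, -0.01, 0],
    [0.01, 0, 0, -0.025, 0],
    [0.01, 0, 0, -0.045, 0],
    [0.01, 0, 0, -0.05, 0],
    [0.01, 0.005, 0.016, -0.05, 0],
    [0.01, 0.01, 0.032, -0.05, 0],
    [0.01, 0.0149, 0.0472, -0.05, 0],
    [0.01, 0.0149, 0.0472, -0.05, 0],
    [0.01, 0.0149, 0.0472, -0.045, 0],
    [0.01, 0.0149, 0.0472, -0.038, 0],
    [0.01, 0.0149, 0.0472, -0.031, 0],
    [0.01, 0.0149, 0.0472, -0.027, 0],
  ],
)

```text
t: 14.1
tool_pos: [0.5561, -0.2621, 0.2883]
tool_rot: [3.138, -0.143, 0.002]
contact_force: [2.4, -1.6, 0.7]
opening: 0.0249
grip_force: 60.5
```

>>> apply_moves(
  plan=[
    [0.01, 0, 0, 0.004, 0],
    [0.01, 0, 0, 0.008, 0],
    [0.01, 0, 0, 0.012, 0],
    [0.01, 0, 0, 0.016, 0],
    [0.01, 0, 0, 0.019, 0],
    [0.01, 0, 0, 0.022, 0],
    [0.01, 0, 0, 0.025, 0],
    [0.01, 0, 0, 0.027, 0],
    [0.01, 0, 0, 0.027, 0],
  ],
)

```text
t: 14.85
tool_pos: [0.5562, -0.2623, 0.2618]
tool_rot: [3.138, -0.143, 0.002]
contact_force: [4.6, -2.0, -2.4]
opening: 0.0252
grip_force: 60.4
```

It passed the plug depth freely, so bore 0 is clear. Down to the collar.

>>> apply_moves(
  plan=[
    [0.01, 0.0006, 0.0003, 0.003, 0],
    [0.01, 0.0006, 0.0003, 0.006, 0],
    [0.01, 0.0006, 0.0003, 0.009, 0],
    [0.01, 0.0006, 0.0003, 0.012, 0],
    [0.01, 0.0006, 0.0003, 0.014, 0],
    [0.01, 0.0006, 0.0003, 0.0155, 0],
    [0.01, 0.0006, 0.0003, 0.0165, 0],
    [0.01, 0.0006, 0.0003, 0.0165, 0],
    [0.01, 0.0006, 0.0003, 0.0165, 0],
    [0.01, 0.0006, 0.0003, 0.0165, 0],
  ],
)

```text
t: 15.68
tool_pos: [0.5568, -0.2627, 0.2482]
tool_rot: [-3.138, 0.143, 0.001]
contact_force: [-2.3, 1.6, 13.5]
opening: 0.0253
grip_force: 62.3
```

Seated: 17 mm below the plugged stop, with 13.5 N on the collar. Hold briefly, release, retreat.

>>> apply_moves(
  plan=[
    [0.01, 0, 0, -0.002, 0],
    [0.01, 0, 0, -0.002, 0],
    [0.04, 0, 0, -0.002, 0],
    [0.06, 0, 0, -0.002, 0],
    [0.06, 0, 0, -0.002, 0],
    [0.06, 0, 0, -0.002, 0],
    [0.06, 0, 0, -0.01, 0],
    [0.06, 0, 0, -0.03, 0],
    [0.06, 0, 0, -0.06, 0],
    [0.06, 0, 0, -0.09, 0],
    [0.06, 0, 0, -0.12, 0],
    [0.06, 0, 0, -0.12, 0],
  ],
)

```text
t: 16.68
tool_pos: [0.5578, -0.2633, 0.3743]
tool_rot: [3.132, -0.143, 0.017]
contact_force: [0.3, -0.9, 1.6]
opening: 0.0598
grip_force: 0.0
```

```bash
python3 -c "
from h import *
np.set_printoptions(precision=4,suppress=True)
s=eyes.get_image('scene');o=telemetry.get_obs();print(o['t'],o['tool_pos'],o['contact_force'],o['opening'])
for k in ('gauge','gauge_collar','slim_gauge','blade_gauge'):
        for d in eyes.tip_of(k,s)[:1]:print(k,d['point'],d['confidence'],w(s,d['point']))
cv2.imwrite('pics/end.png',cv2.resize(s['img'][180:300,130:450],None,fx=2.5,fy=2.5,interpolation=cv2.INTER_CUBIC))"
```

```text
16.7333 [ 0.5573 -0.2631  0.3711] [ 0.362   0.0869 -0.3267] 0.05979117945576742
gauge [154.2, 228.8] 0.69 [ 0.5625 -0.2602  0.1129]
gauge_collar [162.4, 244.4] 0.6 [ 0.5649 -0.2504  0.0633]
slim_gauge [377.4, 226.4] 0.65 [0.4983 0.2179 0.1611]
blade_gauge [365.7, 276.3] 0.74 [0.519  0.2163 0.011 ]
```

View pics/end.png

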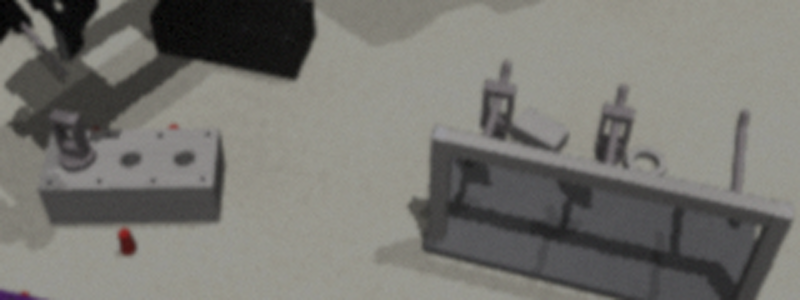

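The gauge stands flush and upright in bore 0 at crop (73,145). Both other pieces hang on their hooks at (500,95) and (615,120), and the gripper is clear. Handing in.

```bash
python3 -c "
from station import ctrl
print(ctrl.finish_job())"
```

```text
the job is handed in; nothing more can be done
None
```

The job is handed in (no verdict came back): the thick gauge stands released with its collar flush in hole 0 (housing y = -50 mm), the only clear bore, and the slim and blade gauges still hang on their hooks.

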